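# Close the cell cover and gather the capsules in the tray's pouring corner

## Task

With the tray still on the bench, slide its flat cover fully over the compartment with the two battery cells. Then pick the tray up, best by its handle, and tip it in the air, pouring corner lowest, until all four loose capsules have slid together into that corner. Finish holding the tray up off the bench and clearly tilted like that, with the cover still shut, everything still in the tray, and the other things on the bench left alone.

Things in the scene. Friction and masses are not known exactly. Their poses are not given: they have to be found in the camera images.
- tray: loose pale blue-grey plastic parts tray, 200 (x) by 170 (y) mm, 0.5 kg with contents. Origin: centre of its underside; z up, x along its handle, pointing away from the robot within 30 degrees. Floor and walls 5 mm thick; walls 40 mm high, the right one (-y) 48. A 10 mm thick, 48 mm high divider along x at y = 0: left of it one open compartment, right of it two, parted at x = 0
- tray_handle (a point): centre of the handle bar on the tray's divider, (0, 0, 75) mm in the tray's frame: bar 100 mm long (tray x), 14 mm thick (y), from 58 to 92 mm above the tray's underside, free on both sides; the tray hangs nearly balanced from its middle
- tray_corner (a point): inner corner, at floor level, of the pouring corner: (-95, 80, 5) mm in the tray's frame, near left corner of the open compartment. There both walls are cut down to 22 mm over 40 mm and a small lip sticks out
- cover (a joint): slide of the flat cover, 95 by 71 by 4 mm, over the tray's right-hand half (underside 40.5 mm above the tray's): 0 = over the empty far compartment, 0.095 = at its stop, shut over the cells (near compartment). Moves towards the tray's -x as the value grows. Starts at 0 to 0.03, rubs with about 0.8 N, stays where it is left
- cover_grip (a point): centre of the upright grip on the cover: 12 mm (tray x) by 30 mm (tray y), from 44.5 to 70.5 mm above the tray's underside; this point is 58.5 mm above it, at y = -42.5 mm in the tray's frame and x = 47.5 mm less the slide's value
- capsule0_mid (a point): centre of a loose white-cased microphone capsule, a disc 16 mm in diameter and 10 mm high, 12 g, in the tray's open left compartment (x -95 to 95, y 5 to 80 mm); starts in its middle or far part. Slick: friction about 0.2 on the tray, so it slides into the corner at about 30 degrees of tilt
- capsule1_mid (a point): centre of another such capsule
- capsule2_mid (a point): centre of another such capsule
- capsule3_mid (a point): centre of another such capsule
- cell0: battery cell, 14 mm in diameter and 48 mm long, 23 g, lying loose in the tray's near right compartment (x -95 to -3, y -80 to -5 mm); origin on its underside as first laid
- cell1: another such cell beside it
- spool: bystander: solder spool, 52 mm in diameter and 48 mm high, standing on the bench to the left; origin under its centre
- screwdriver: bystander: screwdriver 160 mm long lying on the bench to the right; origin under its middle
- recorder: bystander: opened black recorder, 110 by 60 by 21 mm, lying on the bench to the right; origin under its centre
- station: bystander, fixed: dark soldering station box, 130 by 100 by 85 mm, with two small knobs on its near face, on the bench to the left; origin under its centre

How it is judged:
By the outcome, as a careful person would: the job done as asked, in the order asked, and still so for the second after the job is handed in, while the arm keeps its last pose, push and grip.
It also fails if it takes over 51 s, if anything falls off the work surface, if the arm or the gripper's body presses on something with over 40 N, if the wrist force passes 120 N, or if a joint passes its speed limit or range.

## Robot

A 6-joint arm with a two-finger parallel gripper is mounted at the origin on the work surface. World frame = base frame: x ahead of the robot, y to its left, z up, the work surface at z = 0. Lengths are in m, angles in rad, forces in N, time in s.
With the tool pointing down it reaches from about 0.4 to 0.925 m from the base axis. Payload 12.5 kg.
Tool frame: the origin (TCP) lies on the centre line of the jaws, within the pads' length; the fingertips stand 17 mm ahead of it and the grasp point (between the pads) lies 2 mm behind it; z points along the fingers, y is the line along which they close (so a half turn about z gives the same grasp; the last joint's range is limited). The gripper opens to 95 mm and grips with 3 to 60 N. Pads are 20 mm wide; open, the fingers measure 119 mm over their backs; the gripper's body (75 mm by 180 mm) begins 59 mm behind the grasp point.
Start: joints at [-1.213, 0.491, 1.559, -0, 1.092, -0.106], TCP at [0.28, -0.559, 0.232] pointing down, gripper open.
Joint ranges: [-3.1, 3.1], [-0.84, 2.19], [0.05, 2.79], [-1.13, 4.28], [0.06, 2.93], [-2.69, 2.69]. Speed limits (rad/s): [2.22, 2.22, 2.79, 3.14, 3.14, 3.14].

## Interface

Orientations are given as a unit quaternion [x, y, z, w].
In Python, from plant import env, effector, eyes, workorder gives the robot as it stands. Calls block until the motion is done:
- env.goto(position, orientation): joint-space move of the TCP to a pose.
- env.move_straight(position, rot=None, vel=0.15, max_force=None): straight line of the TCP; rot=None keeps the orientation; vel is the mean speed in m/s. With max_force (N) it stops when the force on the tool has changed by that much, and returns True; else False.
- env.movej(angles): joint-space move.
- effector.grip(opening): finger opening in m; the grip force is fixed at half the most; returns when the fingers have stopped.
- env.dwell(seconds).
- env.solve_ik(position, orientation): joint angles nearest the present ones, or None.
- env.read_state(): the state.
- eyes.capture(name): name is "side" or "top" or "wrist"; returns a dict with "img" (384x512x3 uint8, red, green, blue), "range_z" (384x512 float32, m along the optical axis (not along the pixel's ray), 0 where there is no reading), "camera_matrix" (3x3 intrinsics, pixels), "extrinsics" (4x4, takes a point from world to camera coordinates). Camera axes: x right, y up, looking along -z (the intrinsics and any distortion apply to the point x, -y, -z); pixel columns grow to the right and rows downward; lengths in m; the calibration is good to about 2 mm. A picture is of the moment at which its call begins.
A pose or a line that the arm cannot do raises env.Unreachable and nothing moves.
- workorder.close_job(): hands the job in; it is judged then, once.
Trained networks look in the newest picture that a camera, given by its name, has taken for a name from the list of things; names that differ only in an ending like _2 or _b are one class to them, and where a whole thing is asked for, a point or a joint stands for the part that bears it (a point fixed in the world has none). Each returns a list of dicts, best first, with "p" (0 to 1); they miss things now and then, are a little off and sometimes report something else, mostly with a low value. They report only what shows in the picture. A call takes as long as a camera call.
- eyes.cut_out(thing, camera): "mask" (384x512 bool, what is visible of it) and "centre" ([column, row] in pixels, amid what is visible of it).
The state is a dict: "t": time; "joints": joint angles; "qvel": joint speeds; "tau": joint torques, N m; "eef_pos": TCP position; "ee_rot": TCP orientation; "contact_force": force on the tool from outside, world axes, zero at the start; "torque": the same for the moment, N m; "finger_gap": finger opening in m; "finger_force": force on a finger pad.
Only numpy, scipy, OpenCV 4.12 (cv2) and the standard library are available. Lean on these libraries where they do the work, as an engineer would, in place of code of your own. Each camera call takes 0.05 s, during which the arm holds its last target. There are 200 camera calls.

## Working session

There is one attempt and no reset: what is moved stays moved. The work goes in short steps, each a Python script; the robot and the scene stay as the last script left them, time stands still between calls to the robot, and variables do not carry over. Pictures are saved under pics/ and viewed, at most 10 in all, crops included, and the job is handed in when it is done.

```bash
ls; mkdir -p pics
cat > h.py <<'E'
import numpy as np, cv2
from scipy.spatial.transform import Rotation as R
from plant import env, effector, eyes, workorder
def cloud(c):
    K=np.array(c["camera_matrix"]);E=np.array(c["extrinsics"]);z=c["range_z"]
    v,u=np.mgrid[:384,:512]
    X=(u-K[0,2])/K[0,0]*z;Y=(v-K[1,2])/K[1,1]*z
    P=np.stack([X,-Y,-z,np.ones_like(z)],-1)
    W=P@np.linalg.inv(E).T
    W[z<=0]=np.nan
    return W[...,:3]
def save(c,n): cv2.imwrite("pics/"+n,cv2.cvtColor(c["img"],cv2.COLOR_RGB2BGR))
E
python3 - <<'E'
from h import *
ims=[]
for n in ["top","side"]:
    c=eyes.capture(n);ims.append(c["img"]);W=cloud(c)
    print(n,np.linalg.inv(c["extrinsics"])[:3,3].round(3),np.nanmin(W[...,2]))
    for t in ["tray","tray_handle","cover_grip","cover","tray_corner","capsule0_mid","cell0","spool","station","recorder"]:
        for d in eyes.cut_out(t,n)[:4]:
            m=d["mask"];p=np.nanmedian(W[m],0)
            print(t,round(d["p"],2),np.round(d["centre"]),m.sum(),p.round(3))
            if d["p"]<.4:break
    np.savez(f"{n}.npz",W=W,img=c["img"])
    big=cv2.resize(c["img"],(800,600));save(dict(img=big),n+"0.png")
print(env.read_state()["t"])
E
```

```text
pics
top [0.324 0.063 1.609] -0.7802960731867605
tray 0.98 [248. 186.] 2950 [0.531 0.031 0.011]
tray_handle 0.78 [250. 185.] 3053 [0.53  0.03  0.011]
cover_grip 0.58 [266. 172.] 546 [ 0.567 -0.021  0.045]
cover_grip 0.33 [248. 187.] 2969 [0.531 0.031 0.011]
cover 0.9 [262. 172.] 570 [ 0.567 -0.022  0.045]
cover 0.26 [355. 204.] 149 [ 0.456 -0.325  0.023]
cell0 0.58 [259. 197.] 47 [0.486 0.01  0.018]
spool 0.76 [161. 150.] 248 [0.651 0.323 0.047]
spool 0.7 [255. 199.] 46 [0.487 0.01  0.018]
station 0.7 [114. 229.] 1459 [0.381 0.466 0.084]
recorder 0.95 [366. 174.] 511 [ 0.568 -0.373  0.016]
side [0.384 0.962 0.688] -0.7612360358508371
tray 0.97 [242. 203.] 3105 [0.527 0.04  0.03 ]
tray_handle 0.83 [243. 201.] 3141 [0.527 0.04  0.03 ]
cover_grip 0.54 [220. 184.] 68 [ 0.605 -0.022  0.046]
cover 0.51 [221. 180.] 111 [ 0.603 -0.022  0.047]
tray_corner 0.84 [240. 202.] 3129 [0.53 0.04 0.03]
cell0 0.62 [265. 194.] 41 [ 0.466 -0.022  0.019]
cell0 0.62 [250. 144.] 243 [ 0.568 -0.356  0.016]
spool 0.73 [172. 262.] 567 [0.653 0.335 0.047]
station 0.83 [284. 329.] 4641 [0.381 0.506 0.084]
recorder 0.53 [247. 144.] 264 [ 0.569 -0.358  0.016]
1.1
```

Run:
```python
from h import *
for n in ["top","side"]:
    W=np.load(n+".npz")["W"];d=np.linalg.norm(W[...,:2]-[.53,.03],axis=-1)
    m=(d<.17)&(W[...,2]>.034)
    if n=="top":
        r=cv2.minAreaRect(W[m][:,:2].astype(np.float32));print(r)
    h=(d<.1)&(W[...,2]>.078);P=W[h];print(n,h.sum(),P.mean(0),P[:,2].max())
    if h.sum()>5:
        u,s,v=np.linalg.svd(P[:,:2]-P[:,:2].mean(0));print(np.degrees(np.arctan(v[0,1]/v[0,0])))
i=np.load("top.npz")["img"][120:250,180:330];j=np.load("side.npz")["img"][130:260,170:320]
save(dict(img=cv2.resize(np.hstack([i,j]),None,fx=2.6,fy=2.6,interpolation=cv2.INTER_CUBIC)),"crop.png")
```

```text
((0.5315834283828735, 0.027025818824768066), (0.16986359655857086, 0.20141686499118805), 79.80081939697266)
top 131 [0.53024685 0.02747153 0.09149573] 0.10228582300236955
-10.446963929871478
side 216 [0.53245507 0.0334953  0.08849852] 0.09746181065556903
-9.919977108933638
```

View pics/crop.png

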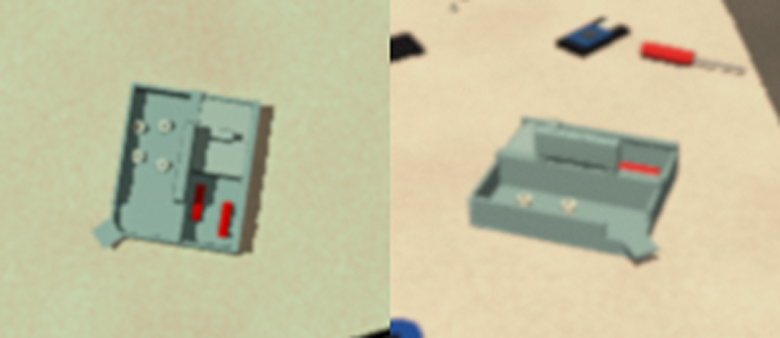

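The crop shows the tray with its handle in the middle (about (185,160)), the cover grip at (230,137), cells at (200,203) and (226,220), capsules at the far left and the lip at near left. The fit gives centre (0.531, 0.027) and yaw −10.2°, and the 170×201 mm size matches. Next I take a close look from above.

```bash
cat >> h.py <<'E'
def tool(yaw,closing):
    # closing 'x' or 'y' of tray; returns candidates pointing down
    a={'y':0,'x':np.pi/2}[closing]
    return [R.from_euler('z',yaw+a+k)*R.from_euler('x',np.pi) for k in (0,np.pi)]
def best(p,rs):
    q=np.array(env.read_state()["joints"]);o=[]
    for r in rs:
        s=env.solve_ik(list(p),r.as_quat().tolist())
        if s is not None:o.append((np.abs(np.array(s)-q).max(),np.array(s),r))
    return min(o,key=lambda t:t[0])
E
python3 - <<'E'
from h import *
yaw=np.radians(-10.2)
p=np.array([.52,0.0,.33])
b=best(p,tool(yaw,'x'));print(b[1].round(2))
env.goto(p.tolist(),b[2].as_quat().tolist());effector.grip(.05)
c=eyes.capture("wrist");W=cloud(c);save(c,"w1.png");np.savez("w1.npz",W=W)
for t in ["cover_grip","tray_handle","capsule0_mid"]:
    for d in eyes.cut_out(t,"wrist")[:4]:
        m=d["mask"];print(t,round(d["p"],2),np.round(d["centre"]),m.sum(),np.nanmedian(W[m],0).round(3))
T=(W-[.531,.027,0])@R.from_euler('z',yaw).as_matrix()
for nm,m in dict(handle=(T[...,2]>.08)&(T[...,2]<.11)&(abs(T[...,1])<.03)&(abs(T[...,0])<.08),
  grip=(T[...,2]>.062)&(T[...,2]<.08)&(abs(T[...,1]+.042)<.025)&(abs(T[...,0])<.08),
  cov=(T[...,2]>.040)&(T[...,2]<.05)&(abs(T[...,1]+.042)<.025)&(abs(T[...,0])<.095)).items():
    P=T[m];print(nm,len(P),[] if len(P)==0 else np.percentile(P,[2,50,98],axis=0).round(4).tolist())
    if nm=="handle" and len(P):
        print(cv2.minAreaRect((P[:,:2]*1000).astype(np.float32)))
print(env.read_state()["t"])
E
```

```text
[-0.13  0.25  1.67 -0.    1.22  0.05]
cover_grip 0.96 [290. 173.] 2995 [ 0.565 -0.021  0.043]
tray_handle 0.88 [258. 137.] 16596 [0.529 0.035 0.01 ]
capsule0_mid 0.64 [294. 116.] 72 [0.586 0.052 0.014]
handle 938 [[-0.05, -0.0053, 0.0831], [-0.0026, 0.0017, 0.0903], [0.0438, 0.008, 0.0921]]
((-3.1350440979003906, 1.3691864013671875), (99.37174224853516, 13.549629211425781), 0.02772035077214241)
grip 203 [[0.0362, -0.0551, 0.0635], [0.0419, -0.0412, 0.069], [0.0478, -0.0266, 0.0708]]
cov 2082 [[-0.0034, -0.0666, 0.0415], [0.0385, -0.0406, 0.0433], [0.0883, -0.0176, 0.0452]]
4.4167
```

View pics/w1.png

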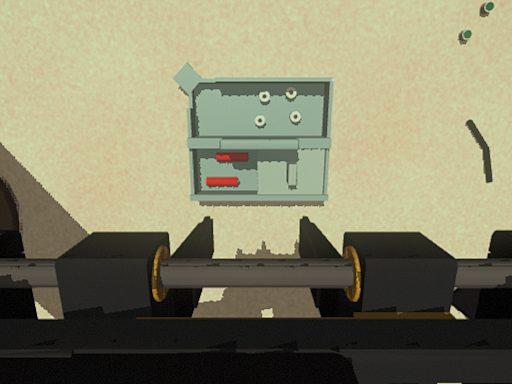

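The wrist view shows the cover grip at (292,174) and the handle at (258,144). The handle's length and thickness match, so the tray centre needs a correction of (−3.1, 1.4) mm. The slide is about 0.0025. I grasp the grip and slide.

Run:
```python
from h import *
yaw=np.radians(-10.2);Rz=R.from_euler('z',yaw)
f=lambda x,y,z: Rz.apply([x,y,0])+[.531,.027,z]
st=lambda: env.read_state()
p=f(.042,-.0412,.0)
r=best(p+[0,0,.13],tool(yaw,'x'))[2];q=r.as_quat().tolist()
env.goto((p+[0,0,.13]).tolist(),q)
hit=env.move_straight((p+[0,0,.0675]).tolist(),vel=.08,max_force=5)
s=st();print(hit,s["eef_pos"],s["contact_force"])
effector.grip(.0);s=st();print("gap",s["finger_gap"],s["finger_force"],s["contact_force"])
d=-Rz.apply([1,0,0]);e=np.array(s["eef_pos"])
env.move_straight((e+.085*d).tolist(),vel=.06);s=st();print(s["contact_force"])
hit=env.move_straight((e+.097*d).tolist(),vel=.02,max_force=4);s=st()
print(hit,np.dot(np.array(s["eef_pos"])-e,d),s["contact_force"],s["finger_gap"],s["t"])
```

```text
False [ 0.56528603 -0.0210363   0.06786922] [-0.07511282  0.09424509  0.11023504]
gap 0.012251911945965359 30.000059008598328 [-0.18998323 -0.91248338  0.62022926]
[0.03007072 1.39093638 0.77709733]
True 0.09507106235405285 [-0.91524399 -0.24760183  4.25997237] 0.011922350687981953 8.9583
```

Run:
```python
from h import *
yaw=np.radians(-10.2);Rz=R.from_euler('z',yaw)
effector.grip(.05)
e=np.array(env.read_state()["eef_pos"]);env.move_straight((e+[0,0,.06]).tolist(),vel=.15)
p=np.array([.50,-.01,.33]);env.move_straight(p.tolist(),vel=.25)
c=eyes.capture("wrist");W=cloud(c);save(c,"w2.png")
T=(W-[.531,.027,0])@Rz.as_matrix()
for nm,m in dict(handle=(T[...,2]>.08)&(T[...,2]<.11)&(abs(T[...,1])<.03)&(abs(T[...,0])<.08),
  grip=(T[...,2]>.062)&(T[...,2]<.08)&(abs(T[...,1]+.042)<.025)&(abs(T[...,0])<.08)).items():
    P=T[m];print(nm,len(P),np.percentile(P,[2,50,98],axis=0).round(4).tolist())
    print(cv2.minAreaRect((P[:,:2]*1000).astype(np.float32)))
print(env.read_state()["t"])
# ik check of the tilted pose
for ang in (35,40,44):
  for r in tool(yaw,'y'):
    t=R.from_rotvec(np.radians(ang)*Rz.apply(np.array([-.85,-1.,0])/np.hypot(.85,1)))*r
    print(ang,R.from_matrix(t.as_matrix()).apply([0,0,1]).round(2),env.solve_ik([.52,.03,.34],t.as_quat().tolist()),env.solve_ik([.528,.028,.075],r.as_quat().tolist()))
```

```text
handle 931 [[-0.0537, -0.0062, 0.0875], [-0.0055, 0.0013, 0.0904], [0.0409, 0.0073, 0.0922]]
((-6.469219207763672, 0.5153212547302246), (13.694740295410156, 99.69391632080078), 89.9819564819336)
grip 204 [[-0.0588, -0.0557, 0.0645], [-0.0534, -0.0408, 0.0688], [-0.048, -0.0267, 0.0707]]
((-53.4304313659668, -41.16667175292969), (29.54972267150879, 10.994322776794434), 89.65603637695312)
11.35
35 [ 0.36 -0.44 -0.82] [ 0.17601714  0.17075215  1.87474831 -0.69462847  0.89634804  2.31523792] [-7.19797605e-02  5.76220980e-01  1.94211867e+00 -4.44089210e-16
  6.23253004e-01  1.67684015e+00]
35 [ 0.36 -0.44 -0.82] [ 0.17601714  0.17075215  1.87474831 -0.69462847  0.89634804 -0.82635473] [-0.07197976  0.57622098  1.94211867  0.          0.623253   -1.4647525 ]
40 [ 0.41 -0.5  -0.77] [ 0.21110012  0.17563952  1.90805399 -0.82960266  0.88520548  2.44855029] [-7.19797605e-02  5.76220980e-01  1.94211867e+00 -4.44089210e-16
  6.23253004e-01  1.67684015e+00]
40 [ 0.41 -0.5  -0.77] [ 0.21110012  0.17563952  1.90805399 -0.82960266  0.88520548 -0.69304237] [-0.07197976  0.57622098  1.94211867  0.          0.623253   -1.4647525 ]
44 [ 0.44 -0.54 -0.72] [ 0.2381319   0.18270555  1.93452589 -0.93923182  0.88662205  2.5581364 ] [-7.19797605e-02  5.76220980e-01  1.94211867e+00 -4.44089210e-16
  6.23253004e-01  1.67684015e+00]
44 [ 0.44 -0.54 -0.72] [ 0.2381319   0.18270555  1.93452589 -0.93923182  0.88662205 -0.58345625] [-0.07197976  0.57622098  1.94211867  0.          0.623253   -1.4647525 ]
```

View pics/w2.png

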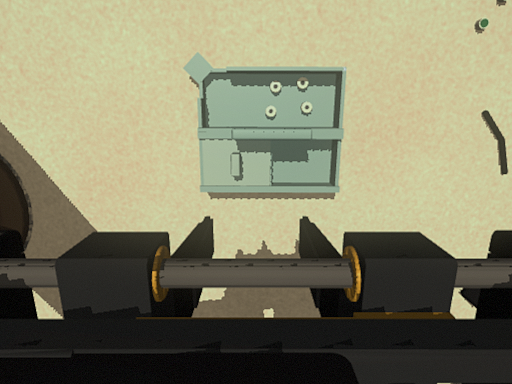

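The cover is shut: grip minus handle is −47 mm, so the slide is about 0.095. Now I grasp the handle and lift.

Run:
```python
from h import *
yaw=np.radians(-10.2);Rz=R.from_euler('z',yaw)
p=Rz.apply([-.0060,.0007,0])+[.531,.027,0]
r=tool(yaw,'y')[1];q=r.as_quat().tolist()
effector.grip(.045)
env.goto((p+[0,0,.15]).tolist(),q)
hit=env.move_straight((p+[0,0,.0745]).tolist(),vel=.1,max_force=6)
print(hit,env.read_state()["eef_pos"])
effector.grip(0.);s=env.read_state();print("gap",s["finger_gap"],s["finger_force"],s["contact_force"])
env.move_straight((p+[0,0,.12]).tolist(),vel=.06);s=env.read_state();print(s["contact_force"],s["torque"],s["finger_gap"])
up=np.array([p[0]-.01,p[1],.34])
env.move_straight(up.tolist(),vel=.12)
ax=Rz.apply(np.array([-.85,-1.,0])/np.hypot(.85,1))
for a in (10,20,30,37):
    env.move_straight(up.tolist(),rot=(R.from_rotvec(np.radians(a)*ax)*r).as_quat().tolist(),vel=.12) if 0 else env.goto(up.tolist(),(R.from_rotvec(np.radians(a)*ax)*r).as_quat().tolist())
env.dwell(1.)
s=env.read_state();print(s["contact_force"],s["finger_gap"],s["t"])
ims=[]
for n in ["side","wrist"]:
    c=eyes.capture(n);W=cloud(c);ims.append(c["img"]);np.savez(n+"3.npz",W=W,img=c["img"])
    for t in ["tray","cover","capsule0_mid","cell0"]:
        for d in eyes.cut_out(t,n)[:4]:
            m=d["mask"];print(n,t,round(d["p"],2),np.round(d["centre"]),m.sum(),np.nanmedian(W[m],0).round(3))
save(dict(img=cv2.resize(np.hstack(ims),(800,300),interpolation=cv2.INTER_AREA)),"t3.png")
save(dict(img=cv2.resize(ims[0][60:260,140:400],None,fx=3,fy=3)),"t3s.png")
```

```text
False [0.52546502 0.02872542 0.07494781]
gap 0.014095534796828802 29.999268651008606 [-0.08139966 -0.12425396  2.28046298]
[ 0.44793766 -0.26248273 -5.36603127] [ 0.1429563  -0.18522811 -0.01454769] 0.013662030587133889
[ 0.13130493  0.63317159 -5.49811158] 0.01382227573062491 19.6583
side tray 0.97 [232. 117.] 3929 [0.551 0.017 0.293]
side cover 0.8 [270. 110.] 306 [ 0.457 -0.015  0.302]
wrist tray 0.92 [250. 147.] 52948 [0.482 0.013 0.289]
wrist cover 0.94 [184. 141.] 18600 [ 0.464 -0.019  0.309]
wrist cover 0.59 [363.  86.] 520 [0.479 0.067 0.224]
wrist capsule0_mid 0.7 [358. 133.] 455 [0.507 0.066 0.238]
```

View pics/t3s.png

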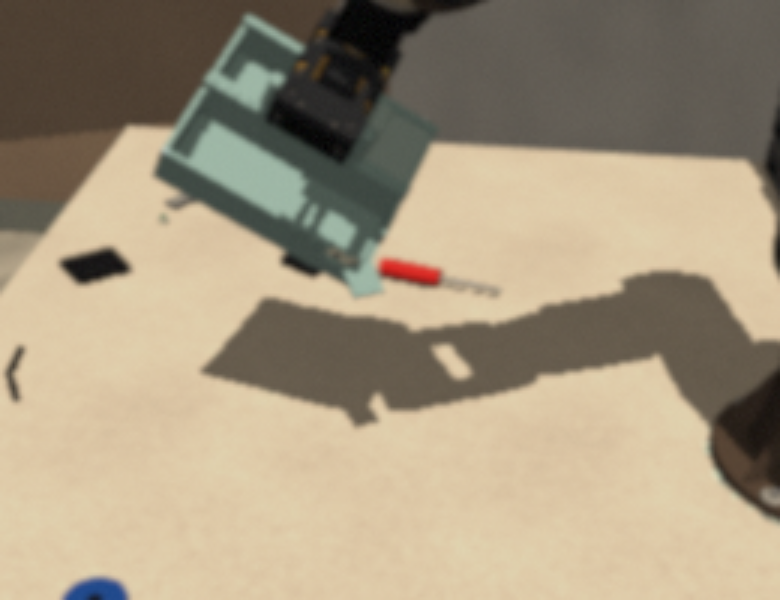

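View pics/t3.png

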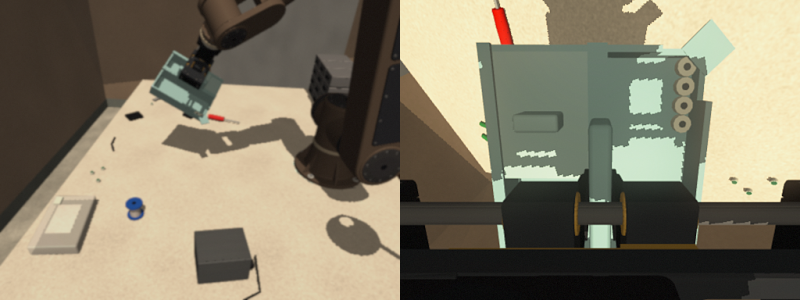

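The tray is held up and tilted, the cover is shut (grip at (538,122)), and all four capsules stand in a row along the left wall from the corner, at (686,66) to (682,124). I measure them in the tray frame.

```bash
cat >> h.py <<'E'
def toTray(W):
    s=env.read_state();r=R.from_quat(s["ee_rot"]).as_matrix()
    # tool frame->tray: second candidate: tool = Rz(pi)*Rx(pi) in tray -> x=-x,y=+y,z=-z
    t=(W-np.array(s["eef_pos"]))@r
    return t*[-1,1,-1]+[0,0,.0749]
E
python3 - <<'E'
from h import *
d=np.load("wrist3.npz");T=toTray(d["W"])
for u,v in [(366,84),(364,110),(363,135),(361,158)]:
    P=T[v-4:v+5,u-4:u+5].reshape(-1,3);print(np.nanmedian(P,0).round(4))
f=(abs(T[...,0]-.03)<.05)&(abs(T[...,1]-.035)<.02)&(abs(T[...,2])<.03)
P=T[f];A=np.c_[P[:,:2],np.ones(len(P))];print("floor",f.sum(),np.linalg.lstsq(A,P[:,2],rcond=None)[0])
g=(abs(T[...,2]-.068)<.006)&(abs(T[...,1]+.042)<.025)&(T[...,0]<0);print("grip",np.nanmedian(T[g],0))
E
```

```text
[-0.0882  0.0702  0.0144]
[-0.0719  0.0708  0.0143]
[-0.0557  0.0711  0.0144]
[-0.0401  0.0713  0.0142]
floor 2501 [-0.00306818  0.00069425  0.00398198]
grip [-0.04875937 -0.04246756  0.06928935]
```

The tray hasn't slipped in the hand. The four capsules touch in a row from the corner (first at (−88, 70) mm), the cover is at its stop, and the bystanders look untouched. I hand it in.

Run:
```python
from h import *
print(env.read_state()["t"]);print(workorder.close_job())
```

```text
20.1583
the job is handed in; nothing more can be done
None
```

I handed the job in at 20.2 s: cover shut over the cells, tray held up by its handle at about 37° with the pouring corner lowest, and all four capsules in a touching row along the left wall from that corner, the farthest about 55 mm away.

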